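Check a brooch under the magnifier on a spinning turntable

ROBOT

A 6-joint arm with a two-finger parallel gripper is mounted at the origin on the work surface. World frame = base frame: x ahead of the robot, y to its left, z up, the work surface at z = 0. Lengths are in m, angles in rad, forces in N, time in s.
With the tool pointing down it reaches from about 0.275 to 1 m from the base axis. Payload 8.4 kg.
Tool frame: the origin (TCP) lies on the centre line of the jaws, within the pads' length; the fingertips stand 17 mm ahead of it and the grasp point (between the pads) lies 2 mm behind it (bot.tcp_to_tips is the z of the fingertips in the tool frame, in m); z points along the fingers, y is the line along which they close (so a half turn about z gives the same grasp; the last joint's range is limited). The gripper opens to 85 mm and grips with 20 to 120 N. Pads are 22 mm wide; open, the fingers measure 114 mm over their backs; the gripper's body (76 mm by 85 mm) begins 54 mm behind the grasp point. The pads swing forward as they close: fully open they stand 13 mm farther back than shut.
Start: joints at [-1.266, 0.353, 1.633, -0, 1.155, -0.002], TCP at [0.189, -0.596, 0.248] pointing down, gripper open.
Joint ranges: [-2.63, 2.63], [-0.92, 2.1], [0.06, 2.66], [-1.3, 4.44], [0, 2.69], [-3.02, 3.02]. Speed limits (rad/s): [2.22, 2.22, 2.79, 3.14, 3.14, 3.14].

INTERFACE

Orientations are given as a unit quaternion [x, y, z, w].
In Python, from workcell import bot, hand, kinematics, get_obs, vision, hand_in gives the robot as it stands. The module is installed in compiled form; this text tells all that it offers. Calls block until the motion is done:
- bot.reach(position, orientation): joint-space move of the TCP to a pose.
- bot.servo_line(position, ori=None, velocity=0.15): straight line of the TCP; ori=None keeps the orientation; velocity is the mean speed in m/s.
- bot.goto_joints(angles): joint-space move.
- hand.move_gripper(opening, strength=None): finger opening in m; strength is the grip in N (None keeps the last); returns when the fingers have stopped.
- bot.dwell(seconds).
- kinematics.solve_ik(position, orientation): joint angles nearest the present ones, or None.
- get_obs(): the state.
- vision.read_camera(name): name is "side" or "top"; returns a dict with "frame" (400x640x3 uint8, red, green, blue), "intrinsics" (3x3 intrinsics, pixels), "dist" ([k1, k2, p1, p2, k3] as OpenCV has them; the pictures are not rectified), "view" (4x4, takes a point from world to camera coordinates). Camera axes: x right, y down, z forward; pixel columns grow to the right and rows downward; lengths in m; the calibration is good to about 2 mm. A picture is of the moment at which its call begins. There is no depth.
A pose or a line that the arm cannot do raises bot.IKError and nothing moves.
- hand_in(): hands the job in; it is judged then, once.
The state is a dict: "time_s": time; "joint_pos": joint angles; "joint_vel": joint speeds; "joint_efforts": joint torques, N m; "position": TCP position; "orientation": TCP orientation; "wrist_force": force on the tool from outside, world axes, zero at the start; "ft_torque": the same for the moment, N m; "gripper_width": finger opening in m; "grip_force": force on a finger pad.
Only numpy, scipy, OpenCV 4.12 (cv2) and the standard library are available. Lean on these libraries where they do the work, as an engineer would, in place of code of your own. Each camera call takes 0.05 s, during which the arm holds its last target. There are 200 camera calls.

TASK

Check the polish of the blue-stoned brooch in the raking lamp's light: spin the turntable by its red knob at an easy pace, one turn in 6 to 9 seconds, and let it run free. While it runs, hold the hand magnifier level about 5 cm above the brooch and go round with it for at least 8 seconds without a break, so that the whole brooch stays inside the lens ring and nothing touches the turntable. Then gently lay the magnifier back flat on the cork mat; the brooches must not be touched or shift on the felt, and everything else stays where it is.

Things in the scene. Friction and masses are not known exactly. Their poses are not given: they have to be found in the camera images.
- turntable: Inspection turntable, fixed to the bench: grey-green cast-iron foot, 176 mm across and 37 mm high, with a ball bearing that carries the steel plate. Origin at the centre of the foot's underside, on the vertical turning axis.
- plate (a joint): Turning angle of the steel plate (rad), 0 at the start, counter-clockwise from above positive, no end stops; either way round will do. Nominal inertia 0.024 kg m2 (3 kg; true value within 40 %). It coasts on its bearing: drag about 0.0001 N m plus 0.0003 N m s/rad, so left alone from 0.9 rad/s it still does about 0.75 rad/s ten seconds later.
- plate_axis (a point): Centre of the plate's felt surface, on the vertical turning axis, 54 mm above the bench. The point turns with the plate; its x axis points at the knob. The steel plate is 250 mm across and 12 mm thick, lined with dark felt 239 mm across, with a 4 mm high steel rim around it.
- plate_knob (a point): Red upright spinner knob fixed on the plate, 18 mm in diameter, 106 mm from the axis, standing 30 mm above the felt (top 84 mm above the bench). This point is on the knob's centre line, 16 mm above the felt.
- brooch_blue: Round silver brooch with a blue stone, the one to check: 40 mm across, 13 mm high in all, 35 g, loose on the felt, about 76 mm from the turning axis. Origin at the centre of its underside, z up.
- brooch_green: Like the blue one, with a green stone; also loose on the felt 76 mm from the axis. The three brooches stand 120 degrees apart in any order and the knob lies midway between two of them.
- brooch_red: Like the blue one, with a red stone; also loose on the felt 76 mm from the axis.
- magnifier: Hand magnifier, 140 g, lying flat on the cork mat: round steel-framed lens 88 mm outside diameter, 76 mm clear glass, 16 mm thick, and a dark wooden handle that points along its -x axis, 18 mm wide (y) and 20 mm thick (z), from 60 to 165 mm from the lens centre. Origin at the underside of the lens centre; z up when it lies flat or is held level (it lies as well on either face).
- lens (a point): Centre of the lens, 8 mm above the magnifier's underside.
- handle (a point): Middle of the magnifier's wooden handle, 105 mm from the lens centre (-x), 10 mm above its underside: the place to grip, across the 18 mm width.
- handle_end (a point): Free end of the magnifier's handle, 165 mm from the lens centre (-x).
- mat: Cork mat fixed on the bench, 280 mm (x) by 160 mm (y), 5 mm thick. Origin at the centre of its underside.
- lamp: Low raking lamp fixed on the bench, lit bar 200 mm long on a short stem, 140 mm high. Origin under its foot's centre.
- tin: Dark grey tin with lid, 154 x 94 x 63 mm, bystander. Origin at the centre of its underside.
- file: Flat file with wooden handle, 230 mm long along its x, 22 mm thick, bystander.
- notebook: Spiral notebook, 105 x 150 x 14 mm, bystander.
Things that resemble listed ones, but are neither listed nor needed, are in the scene too. Leave any turquoise look-alike of the magnifier alone.

How it is judged:
By the outcome, as a careful person would: the job done as asked, in the order asked, and still so for the second after the job is handed in, with the robot touching nothing.
It also fails if it takes over 64 s, if anything falls off the work surface, if the arm or the gripper's body presses on something with over 40 N, if the wrist force passes 120 N, or if a joint passes its speed limit or range.

## Working session

There is one attempt and no reset: what is moved stays moved. The work goes in short steps, each a Python script; the robot and the scene stay as the last script left them, time stands still between calls to the robot, and variables do not carry over. Pictures are saved under pics/ and viewed, at most 10 in all, crops included, and the job is handed in when it is done.

```bash
mkdir -p pics; ls
python3 - <<'E'
from workcell import vision,get_obs
import cv2,numpy as np
for n in("side","top"):
    c=vision.read_camera(n); cv2.imwrite(f"pics/{n}0.png",c["frame"][:,:,::-1]); print(n,c["intrinsics"],c["dist"],np.round(c["view"],4))
o=get_obs();print(o)
E
```

```text
pics
side [[475.49635523   0.         312.41990063]
 [  0.         475.49635523 205.48610916]
 [  0.           0.           1.        ]] [0.04537183 0.         0.         0.         0.        ] [[-0.9929 -0.1172 -0.0184  0.5589]
 [-0.0659  0.6743 -0.7355  0.1105]
 [ 0.0986 -0.7291 -0.6773  1.3434]
 [ 0.      0.      0.      1.    ]]
top [[492.71957797   0.         318.38633102]
 [  0.         492.71957797 188.1962998 ]
 [  0.           0.           1.        ]] [-0.04608119  0.          0.          0.          0.        ] [[ 0.0118 -0.9997  0.0203 -0.0479]
 [-0.9859 -0.0151 -0.1664  0.5662]
 [ 0.1666 -0.018  -0.9859  1.6507]
 [ 0.      0.      0.      1.    ]]
{'time_s': 0.1, 'joint_pos': array([-1.26641839e+00,  3.53631838e-01,  1.63403779e+00,  1.19875813e-05,
        1.15517571e+00, -2.40861535e-03]), 'joint_vel': array([-0.00087684, -0.00118282, -0.00308082, -0.001109  ,  0.00073721,
       -0.00194995]), 'joint_efforts': array([ 1.74696510e-03, -6.06356978e+01, -3.42818892e+01, -7.61425304e-05,
        3.90201691e-03, -1.70729743e-05]), 'position': array([ 0.18862996, -0.5954484 ,  0.24761306]), 'orientation': array([ 9.88258478e-01,  1.52790015e-01, -8.87896607e-05, -6.20041931e-04]), 'wrist_force': array([ 0.76555501,  0.54577958, -0.15614807]), 'ft_torque': array([-0.02405441, -0.01232661,  0.01383892]), 'grip_force': 0.0, 'gripper_width': 0.08554284330877909}
```

View pics/top0.png

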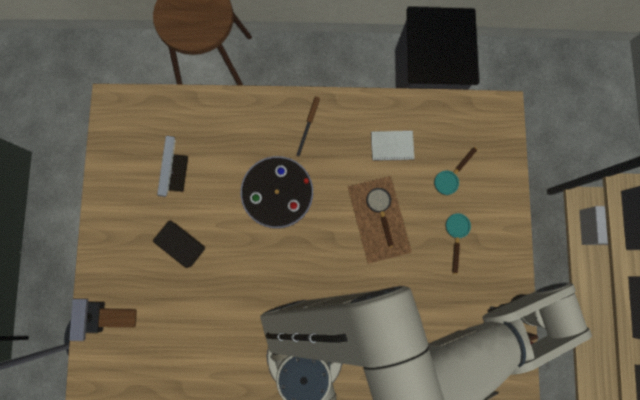

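View pics/side0.png

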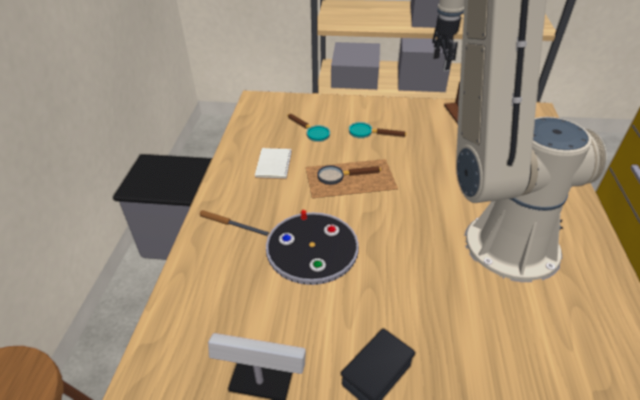

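The top view shows the turntable at (277,192), with blue at (281,171), green at (256,198), red at (293,206) and the knob at (306,181). The magnifier's lens is at (379,200) and its handle runs to about (391,245) on the mat. In the side view blue is at (287,239), red at (331,230), green at (317,265), the knob at (304,214), the lens at (330,174) and the handle at (364,170).

```bash
cat > h.py <<'E'
import cv2,numpy as np
from workcell import vision,bot,hand,get_obs,kinematics
def cam(n): return vision.read_camera(n)
def ray(c,p):
    u=cv2.undistortPoints(np.array([[p]],float),c["intrinsics"],np.array(c["dist"]))[0,0]
    V=c["view"];R=V[:3,:3];return -R.T@V[:3,3],R.T@np.array([u[0],u[1],1.])
def onplane(c,p,z):
    o,d=ray(c,p);return o+d*(z-o[2])/d[2]
def tri(c1,p1,c2,p2):
    o1,d1=ray(c1,p1);o2,d2=ray(c2,p2)
    s=np.linalg.lstsq(np.c_[d1,-d2],o2-o1,rcond=None)[0]
    a,b=o1+d1*s[0],o2+d2*s[1];return (a+b)/2,np.linalg.norm(a-b)
def masks(f):
    h,s,v=cv2.split(cv2.cvtColor(f,cv2.COLOR_RGB2HSV))
    return dict(blue=(abs(h.astype(int)-118)<12)&(s>130)&(v>60),green=(abs(h.astype(int)-75)<18)&(s>70)&(v>40),
      red=((h<8)|(h>170))&(s>140)&(v>60))
def blobs(m,roi,amin=3):
    x0,y0,x1,y1=roi;k=np.zeros(m.shape,np.uint8);k[y0:y1,x0:x1]=m[y0:y1,x0:x1]
    n,_,st,ce=cv2.connectedComponentsWithStats(k,connectivity=8)
    return [(st[i,4],*np.round(ce[i],2)) for i in range(1,n) if st[i,4]>=amin]
E
python3 - <<'E'
from h import *
C={n:cam(n) for n in("top","side")}
T={"top":(238,150,320,232),"side":(260,205,364,285)}
H={"top":(350,180,410,260),"side":(310,160,392,192)}
for n in C:
    f=C[n]["frame"];m=masks(f)
    for k in m: print(n,k,blobs(m[k],T[n]))
    h,s,v=cv2.split(cv2.cvtColor(f,cv2.COLOR_RGB2HSV))
    print(n,"orange dot",blobs((abs(h.astype(int)-16)<8)&(s>130)&(v>110),T[n]))
    print(n,"dark",blobs(v<75,H[n],20)); print(n,"greylens",blobs((s<70),H[n],20))
    print("plate dark",blobs(v<70,T[n],200))
    x0,y0,x1,y1=(345,170,415,265) if n=="top" else (295,150,400,200)
    cv2.imwrite(f"pics/{n}mag.png",cv2.resize(f[y0:y1,x0:x1,::-1],None,fx=6,fy=6,interpolation=cv2.INTER_NEAREST))
print(bot.tcp_to_tips)
E
```

```text
top blue [(np.int32(31), np.float64(280.45), np.float64(170.58))]
top green [(np.int32(30), np.float64(255.47), np.float64(197.67))]
top red [(np.int32(25), np.float64(305.92), np.float64(180.56)), (np.int32(27), np.float64(293.11), np.float64(205.11))]
top orange dot [(np.int32(6), np.float64(276.5), np.float64(191.0))]
top dark [(np.int32(120), np.float64(378.01), np.float64(199.03)), (np.int32(160), np.float64(386.29), np.float64(230.61))]
top greylens [(np.int32(455), np.float64(378.27), np.float64(199.5))]
plate dark [(np.int32(3383), np.float64(276.15), np.float64(191.89))]
side blue [(np.int32(36), np.float64(286.19), np.float64(237.53))]
side green [(np.int32(44), np.float64(317.5), np.float64(263.5))]
side red [(np.int32(50), np.float64(303.32), np.float64(214.76)), (np.int32(35), np.float64(331.09), np.float64(228.69))]
side orange dot [(np.int32(6), np.float64(301.67), np.float64(210.0)), (np.int32(25), np.float64(311.6), np.float64(244.04))]
side dark [(np.int32(47), np.float64(329.91), np.float64(181.23))]
side greylens [(np.int32(379), np.float64(329.97), np.float64(174.42))]
plate dark [(np.int32(3619), np.float64(311.81), np.float64(246.64))]
0.017
```

View pics/topmag.png

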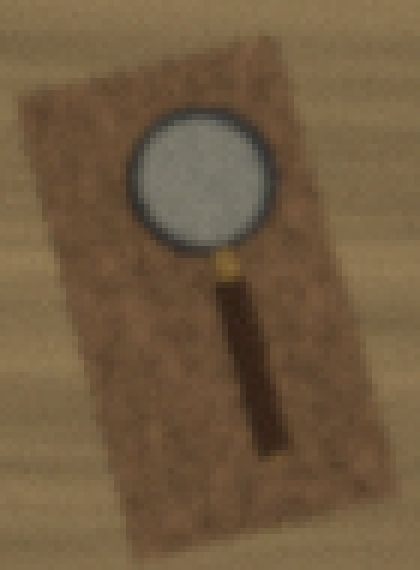

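View pics/sidemag.png

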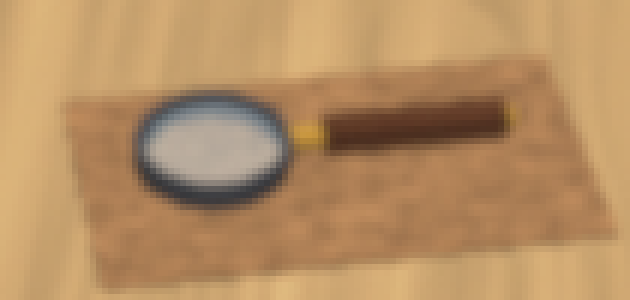

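The crops show the lens centre at about (378,200) in the top view, with the handle from (383,217) to (391,246). In the side view the lens is at (330,174.5) and the handle runs from (349,172) to (380,169). Next I compute world positions.

Run:
```python
from h import *
C={n:cam(n) for n in("top","side")};t,s=C["top"],C["side"]
def P(n,a,b): p,e=tri(t,a,s,b);print(n,np.round(p,4),"gap",round(e,4));return p
B=P("blue",(280.45,170.58),(286.19,237.53));G=P("green",(255.47,197.67),(317.5,263.5));R=P("red",(293.11,205.11),(331.09,228.69))
K=P("knob",(305.92,180.56),(303.32,214.76));A=P("dot",(276.5,191),(311.6,244.04));Lz=P("lens",(378.27,199.5),(329.97,174.42))
v=cv2.cvtColor(s["frame"],cv2.COLOR_RGB2HSV)[:,:,2]
hs=blobs(v<105,(349,160,386,181),20);print(hs)
h=max(hs)[1:];H=P("handle",(386.29,230.61),h)
c=(B+G+R)/3;print("centroid",c)
for n,x in zip("BGRK",(B,G,R,K)): 
    d=x-c;print(n,np.hypot(*d[:2]),np.degrees(np.arctan2(d[1],d[0])))
# single-plane variants
for n,z,pt,ps in(("B",.065,(280.45,170.58),(286.19,237.53)),("G",.065,(255.47,197.67),(317.5,263.5)),("R",.065,(293.11,205.11),(331.09,228.69)),("lens",.013,(378.27,199.5),(329.97,174.42)),("hand",.023,(386.29,230.61),h)):
    print(n,onplane(t,pt,z).round(4),onplane(s,ps,z).round(4))
d=Lz-H;print("lens-handle",np.hypot(*d[:2]),np.degrees(np.arctan2(d[1],d[0])))
# tape: handle axis from top mask
vt=cv2.cvtColor(t["frame"],cv2.COLOR_RGB2HSV)[:,:,2];ys,xs=np.nonzero(vt[215:250,375:400]<75)
pts=np.array([onplane(t,(x+375,y+215),.023)[:2] for x,y in zip(xs,ys)])
l=cv2.fitLine(pts.astype(np.float32),cv2.DIST_L2,0,.01,.01).ravel();print(l,np.degrees(np.arctan2(l[1],l[0])),pts.mean(0))
```

```text
blue [0.6238 0.0912 0.0592] gap 0.0012
green [0.5285 0.174  0.0588] gap 0.0009
red [0.5048 0.0453 0.059 ] gap 0.001
knob [0.5886 0.003  0.0646] gap 0.0023
dot [0.5529 0.1033 0.0539] gap 0.0019
lens [ 0.535  -0.2522  0.0109] gap 0.0019
[(np.int32(146), np.float64(363.66), np.float64(170.94))]
handle [ 0.4254 -0.2791  0.0124] gap 0.0023
centroid [0.55234364 0.10351669 0.05899724]
B 0.07245499984989108 -9.758270501270566
G 0.07441572860281363 108.67769213640975
R 0.07518338611067071 -129.25645563932238
K 0.10681961153367787 -70.14153799671506
B [0.6232 0.0909 0.065 ] [0.6219 0.0968 0.065 ]
G [0.528  0.1733 0.065 ] [0.5274 0.1793 0.065 ]
R [0.5045 0.0451 0.065 ] [0.5038 0.0512 0.065 ]
lens [ 0.5356 -0.252   0.013 ] [ 0.5338 -0.2494  0.013 ]
hand [ 0.4257 -0.2776  0.023 ] [ 0.4243 -0.2655  0.023 ]
lens-handle 0.11282512863079192 13.808427272623549
[ 0.96726626  0.25376353  0.4260672  -0.27762383] 14.70033 [ 0.4260672  -0.27762384]
```

```bash
cat >> h.py <<'E'
c0=np.array([.5523,.1035]);TOOL=lambda y:np.array([np.cos(np.radians(y)/2),np.sin(np.radians(y)/2),0,0])
ROI={"top":(228,140,330,242),"side":(250,195,374,295)}
INIT=dict(blue=-10.,green=110.,red=-130.,knob=-70.)
now=lambda:get_obs()["time_s"]
def rot(names=("top","side")):
    """list of (t, marker, plate rotation deg)"""
    out=[]
    for n in names:
        t=now();c=cam(n);m=masks(c["frame"])
        for k in m:
            for a,u,v in blobs(m[k],ROI[n],8):
                d=onplane(c,(u,v),.059)[:2]-c0;r=np.hypot(*d);kk=k
                if k=="red" and r>.09:
                    kk="knob";d=onplane(c,(u,v),.0646)[:2]-c0;r=np.hypot(*d)
                if abs(r-(.106 if kk=="knob" else .0745))>.007: continue
                out.append((t,n[0]+kk[0],(np.degrees(np.arctan2(d[1],d[0]))-INIT[kk]+180)%360-180))
    return out
E
cat > push.py <<'E'
from h import *
import sys
def frame(t,r,z,th=-50.):
    a=np.radians(th);return np.array([*(c0+r*np.array([np.cos(a),np.sin(a)])+t*np.array([-np.sin(a),np.cos(a)])),z])
q=TOOL(40.)
print(rot())
t=now();hand.move_gripper(0.0,40);print("grip",now()-t,get_obs()["gripper_width"])
t=now();bot.reach(frame(-.0595,.103,.15),q);print("reach",now()-t,get_obs()["position"]-frame(-.0595,.103,.15))
t=now();bot.servo_line(frame(-.0595,.103,.089),velocity=.12);print("line .061@.12",now()-t)
print(rot(),get_obs()["wrist_force"])
cv2.imwrite("pics/pre.png",cam("side")["frame"][:,:,::-1])
E
python3 push.py
```

```text
[(0.3, 'tb', np.float64(0.27257443586256613)), (0.3, 'tg', np.float64(-1.5711713788546433)), (0.3, 'tk', np.float64(0.4785711914123567)), (0.3, 'tr', np.float64(1.0698357057240457)), (0.35, 'sb', np.float64(0.13791064845392498)), (0.35, 'sg', np.float64(-1.0841161942593374)), (0.35, 'sk', np.float64(-0.6751859272620493)), (0.35, 'sr', np.float64(0.4455209938702751))]
grip 0.7667 -4.2861304164177537e-05
reach 2.5 [ 0.00012909 -0.0007691   0.0001378 ]
line .061@.12 0.6583000000000001
[(4.325, 'tb', np.float64(0.27257443586256613)), (4.325, 'tg', np.float64(-2.061600622753332)), (4.375, 'sb', np.float64(0.13791064845392498)), (4.375, 'sg', np.float64(-1.0841161942593374)), (4.375, 'sk', np.float64(-0.7606486281422633)), (4.375, 'sr', np.float64(0.4455209938702751))] [0.23924987 0.24637843 0.48752245]
```

View pics/pre.png

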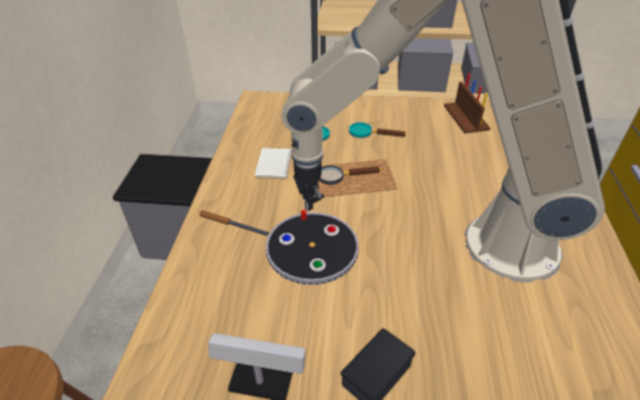

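The closed fingers (309,205) stand just behind the knob (304,214), on its robot side, and nothing has shifted. Now the push.

```bash
cat > push2.py <<'E'
from h import *
from push_frame import frame
t=now();bot.servo_line(frame(.0205,.103,.089),velocity=.97*.106/1.875);print("T",now()-t,now())
M=[]
M+=rot()
bot.servo_line(frame(.0205,.103,.16),velocity=.2)
M+=rot();bot.dwell(.2);M+=rot()
for m in M: print(round(m[0],3),m[1],round(float(m[2]),1))
E
cat > push_frame.py <<'E'
from h import *
def frame(t,r,z,th=-50.):
    a=np.radians(th);return np.array([*(c0+r*np.array([np.cos(a),np.sin(a)])+t*np.array([-np.sin(a),np.cos(a)])),z])
E
python3 push2.py
```

```text
T 1.6083000000000007 6.0833
6.083 tb 71.5
6.133 sb 75.3
6.133 sg 72.5
6.133 sr 75.1
6.133 sk 72.5
6.692 tb 106.2
6.692 tk 105.4
6.742 sb 109.3
6.742 sg 106.2
6.742 sr 109.7
6.742 sk 106.9
6.992 tb 122.7
6.992 tk 121.9
7.042 sb 125.9
7.042 sg 122.8
7.042 sr 126.7
7.042 sk 124.1
```

The plate runs free at about 0.975 rad/s, 6.4 s per turn. Now I fetch the magnifier.

```bash
cat > fetch.py <<'E'
from h import *
q=TOOL(14.5);g=np.array([.4335,-.2770,0])
hand.move_gripper(.05);print("open",now())
bot.reach(g+[0,0,.08],q);print("hover",now())
bot.servo_line(g+[0,0,.0255],velocity=.15);print("down",now(),get_obs()["wrist_force"],get_obs()["position"])
hand.move_gripper(.01,80);o=get_obs();print("grip",o["time_s"],o["gripper_width"],o["grip_force"])
bot.servo_line(g+[0,0,.127],velocity=.2);o=get_obs();print("lift",o["time_s"],o["wrist_force"],o["ft_torque"],o["gripper_width"])
for m in rot(): print(round(m[0],3),m[1],round(float(m[2]),1))
for n in("top","side"): np.save(f"pics/lift_{n}.npy",cam(n),allow_pickle=True)
a,b=[np.load(f"pics/lift_{n}.npy",allow_pickle=True).item()["frame"][:,:,::-1] for n in("top","side")]
cv2.imwrite("pics/lift.png",np.hstack([cv2.resize(a[150:290,330:450],None,fx=3,fy=4)[:560],cv2.resize(b[60:200,280:410],None,fx=3,fy=4)[:560]]))
E
python3 fetch.py
```

```text
open 7.625
hover 9.05
down 9.5667 [-0.31858553 -0.36538682 -0.37979799] [ 0.43390753 -0.27663728  0.02557632]
grip 9.9667 0.01590042600444595 79.21505928039551
lift 10.625 [ 0.56268186  0.06422631 -2.1209295 ] [-0.007627    0.1299026  -0.01426009] 0.015916789009364853
10.625 tb -39.4
10.625 tg -42.7
10.625 tk -39.1
10.625 tr -39.2
10.675 sb -37.8
10.675 sg -38.6
10.675 sk -37.7
10.675 sr -36.9
```

View pics/lift.png

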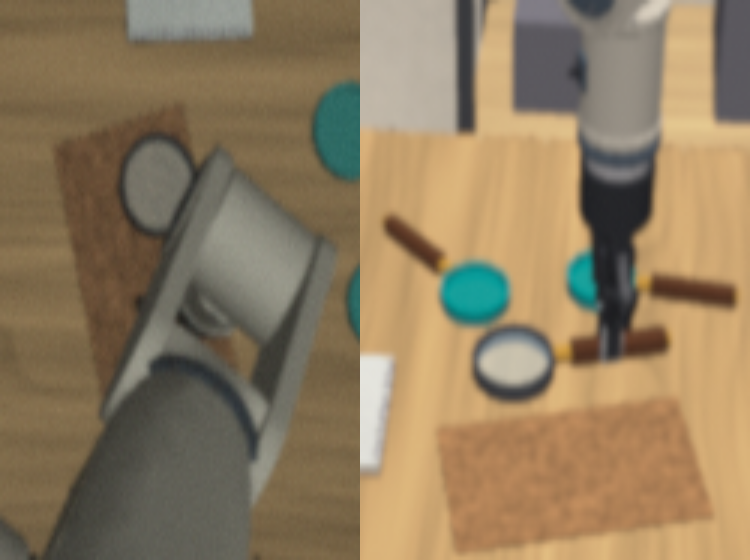

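The magnifier is held level in both views: lens near (383,196) top and (331,150) side, and the handle between the fingers. I check the lens position and IK around the circle, then follow.

Run:
```python
from h import *
C={n:np.load(f"pics/lift_{n}.npy",allow_pickle=True).item() for n in("top","side")}
print("grey",[ (n,blobs(cv2.cvtColor(C[n]["frame"],cv2.COLOR_RGB2HSV)[:,:,1]<60,r,60)) for n,r in(("top",(366,180,398,214)),("side",(315,135,348,162)))])
p,e=tri(C["top"],(382.7,196.3),C["side"],(331,150.5));T=get_obs()["position"];print("lens",p,e,"tcp",T,"off",p-T, .105*np.cos(np.radians(14.5)),.105*np.sin(np.radians(14.5)))
q=TOOL(14.5);off=p-T
for a in range(0,360,45):
    x=np.array([*(c0+.0755*np.array([np.cos(np.radians(a)),np.sin(np.radians(a))])-off[:2]),.127]);j=kinematics.solve_ik(x,q);print(a,None if j is None else np.round(j,2))
```

```text
grey [('top', [(np.int32(650), np.float64(384.69), np.float64(198.18))]), ('side', [(np.int32(391), np.float64(330.69), np.float64(150.26))])]
lens [ 0.5321116  -0.25347662  0.10719693] 0.0011768002456014216 tcp [ 0.43270465 -0.27649031  0.12563922] off [ 0.09940695  0.02301369 -0.01844229] 0.10165550223970131 0.02628990042571635
0 [ 0.15  0.37  1.93 -0.    0.85  1.47]
45 [ 0.26  0.35  1.95 -0.    0.84  1.57]
90 [ 0.33  0.29  2.05 -0.    0.8   1.65]
135 [ 0.32  0.21  2.16 -0.    0.77  1.64]
180 [ 0.21  0.16  2.23 -0.    0.75  1.52]
225 [ 0.06  0.18  2.2  -0.    0.76  1.38]
270 [ 0.01  0.26  2.1  -0.    0.79  1.33]
315 [ 0.05  0.33  1.99 -0.    0.82  1.37]
```

```bash
cat > follow.py <<'E'
from h import *
q=TOOL(14.5);off=np.array([.1007,.0248]);Z=.131
D=[(6.133,73.85),(6.71,107.2),(7.017,124.0),(10.625,319.9),(10.675,322.2)]   # mean plate rotation, deg
fit=lambda:np.polyfit([d[0]-10 for d in D],[d[1] for d in D],2 if len(D)>8 else 1)
P=fit(); print("w0",np.radians(P[-2]))
pred=lambda t:np.polyval(P,t-10)
def meas(names):
    global P
    ms=rot(names)
    for t in sorted({m[0] for m in ms}):
        r=[(m[2]-pred(t)+180)%360-180 for m in ms if m[0]==t]
        r=[x for x in r if abs(x)<15]
        if r: D.append((t,pred(t)+np.median(r)));res.append((round(t,2),round(float(np.median(r)),1),len(r)))
    P=fit()
res=[]
def tgt(t):
    a=np.radians(-10+pred(t));return np.array([*(c0+.0755*np.array([np.cos(a),np.sin(a)])-off),Z])
meas(("side",))
t=now();x=tgt(t+1.9);L=np.linalg.norm(x-get_obs()["position"]);bot.servo_line(x,q,velocity=L/1.75);print("at",now(),now()-t)
t0=now();k=0;log=[]
while now()-t0<10.6:
    if k%3==0: meas(("side",))
    t=now();o=get_obs();x=tgt(t+.5-.065);L=np.linalg.norm(x-o["position"])
    e0=np.linalg.norm((tgt(t)-o["position"])[:2])
    bot.servo_line(x,q,velocity=L/.35)
    t=now();e1=np.linalg.norm((tgt(t)-get_obs()["position"])[:2]);log.append((round(e0*1e3,1),round(e1*1e3,1)));k+=1
    w=np.radians(np.polyval(np.polyder(P),now()-10))
    if w<.705 and now()-t0>9: break
print("t",t0,now(),"w",w,"z",get_obs()["position"]);print(log);print(res);print(P)
np.save("D.npy",D)
c=cam("side");cv2.imwrite("pics/fol.png",cv2.resize(c["frame"][140:300,220:400,::-1],None,fx=3.5,fy=3.5))
E
python3 follow.py
```

```text
w0 0.9508937852254361
at 12.775 1.9000000000000004
t 12.775 23.6167 w 0.7403048403462249 z [0.38351745 0.04609835 0.13097197]
[(np.float64(0.8), np.float64(4.3)), (np.float64(4.3), np.float64(5.2)), (np.float64(5.2), np.float64(4.4)), (np.float64(3.4), np.float64(4.1)), (np.float64(4.1), np.float64(4.6)), (np.float64(4.6), np.float64(4.8)), (np.float64(4.6), np.float64(3.4)), (np.float64(3.4), np.float64(4.2)), (np.float64(4.2), np.float64(4.4)), (np.float64(6.6), np.float64(3.6)), (np.float64(3.6), np.float64(3.6)), (np.float64(3.6), np.float64(4.0)), (np.float64(6.5), np.float64(3.7)), (np.float64(3.7), np.float64(3.5)), (np.float64(3.5), np.float64(4.1)), (np.float64(8.7), np.float64(4.1)), (np.float64(4.1), np.float64(4.0)), (np.float64(4.0), np.float64(3.6)), (np.float64(5.9), np.float64(3.3)), (np.float64(3.3), np.float64(4.1)), (np.float64(4.1), np.float64(3.7))]
[(10.82, -0.3, 4), (12.78, -6.2, 3), (14.32, -8.4, 4), (15.86, -9.1, 4), (17.4, -1.5, 4), (18.95, -1.0, 3), (20.51, 1.7, 3), (22.06, -1.4, 4)]
[ -0.40062603  53.32675171 286.50999648]
```

View pics/fol.png

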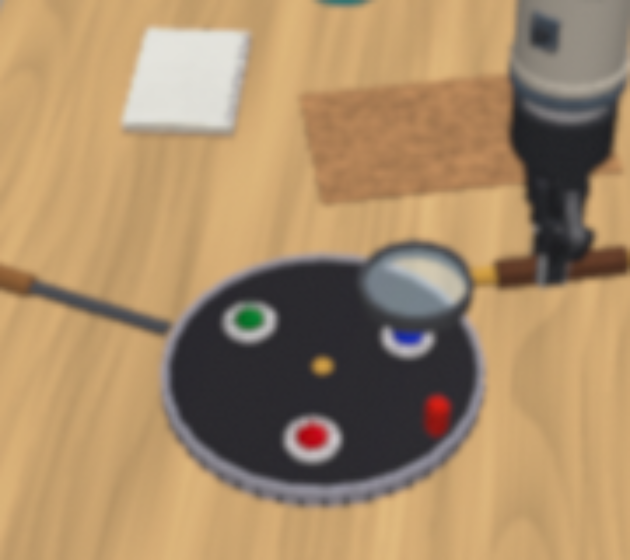

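The view shows the lens at about (415,285) in the crop, above the blue brooch (408,338) along the camera's slant. First I check the lens offset while the clock stands still.

Run:
```python
from h import *
c=np.load("pics/lift_side.npy",allow_pickle=True).item();o=get_obs();print(o["time_s"])
D=np.load("D.npy");P=np.polyfit(D[:,0]-10,D[:,1],2)
print("resid deg",np.round(D[:,1]-np.polyval(P,D[:,0]-10),1))
t=o["time_s"]-.05;a=np.radians(-10+np.polyval(P,t-10));b=c0+.0755*np.array([np.cos(a),np.sin(a)])
px=(415/3.5+220-.5,285/3.5+140-.5)
for z in(.108,.111,.114): print(z,"lens",onplane(c,px,z)[:2],"lens-blue",onplane(c,px,z)[:2]-b)
print("tcp+off-blue",o["position"][:2]+[.1007,.0248]-b)
```

```text
23.6667
resid deg [-0.5  0.5  0.1  0.2 -0.1  0.2 -0.8 -0.6  1.3 -0.3 -0.7  1.2 -0.6]
0.108 lens [0.48440966 0.06261248] lens-blue [-0.00145338 -0.00502137]
0.111 lens [0.48422643 0.06566097] lens-blue [-0.00163661 -0.00197289]
0.114 lens [0.48404319 0.06870945] lens-blue [-0.00181985  0.0010756 ]
tcp+off-blue [-0.00176113  0.00343313]
```

The lens tracks the brooch within a few mm. Before 15.9 s my phase prediction was up to 9° off, so I follow a little longer to get a clean window of well over 8 s. The plate still turns at 0.74 rad/s.

```bash
cat > fol2.py <<'E'
from h import *
q=TOOL(14.5);off=np.array([.1007,.0248]);Z=.131
D=np.load("D.npy");P=np.polyfit(D[:,0]-10,D[:,1],2)
def tgt(t):
    a=np.radians(-10+np.polyval(P,t-10));return np.array([*(c0+.0755*np.array([np.cos(a),np.sin(a)])-off),Z])
while now()<25.2:
    x=tgt(now()+.435);bot.servo_line(x,q,velocity=np.linalg.norm(x-get_obs()["position"])/.35)
t=now();r=[(m[2]-np.polyval(P,t-10)+180)%360-180 for m in rot(("side",))];print("end",t,np.round(r,1),"w",np.radians(np.polyval(np.polyder(P),t-10)))
# back over the mat
g=np.array([.4335,-.2770,0])
x=get_obs()["position"];bot.servo_line([x[0],x[1],.16],velocity=.15)
bot.servo_line(g+[0,0,.13],q,velocity=.18)
bot.servo_line(g+[0,0,.05],velocity=.1)
o=get_obs();print(o["time_s"],o["position"],o["wrist_force"])
c=cam("side");cv2.imwrite("pics/down.png",cv2.resize(c["frame"][130:210,290:410,::-1],None,fx=5,fy=5))
E
python3 fol2.py
```

```text
end 25.6667 [1.8 1.2 2.3 3.8] w 0.7116366431658387
28.775 [ 0.4338739  -0.27719653  0.05042212] [ 1.0818636  -0.01193519 -1.50675423]
```

View pics/down.png

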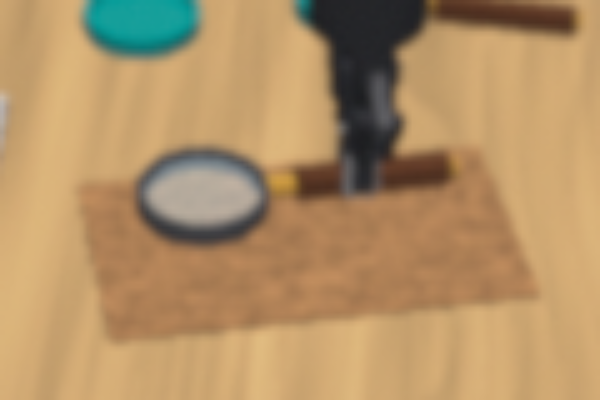

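The magnifier hangs above the mat, lens at (203,195) in the crop, as it was lifted. I lower it slowly with a force check, then release.

Run:
```python
from h import *
g=np.array([.4335,-.2770,0]);f0=get_obs()["wrist_force"][2]
bot.servo_line(g+[0,0,.030],velocity=.03)
z=.030
while z>.0245:
    f=get_obs()["wrist_force"][2]-f0;print(round(z,4),round(get_obs()["position"][2],4),round(f,2))
    if f>1.0 : break
    z-=.001;bot.servo_line(g+[0,0,z],velocity=.01)
hand.move_gripper(.03);hand.move_gripper(.05);print(get_obs()["wrist_force"])
bot.servo_line(g+[0,0,.10],velocity=.08);bot.servo_line(g+[0,-.12,.2],velocity=.2)
print(now())
C={n:cam(n) for n in("top","side")}
a,b=C["top"]["frame"][130:270,225:425,::-1],C["side"]["frame"][140:300,220:410,::-1]
cv2.imwrite("pics/end.png",np.hstack([cv2.resize(a,(400,280)),cv2.resize(b,(380,280))]))
r=[(m[1],round(float(m[2]),1)) for m in rot()];print(r)
for k,v in(("blue","b"),("green","g"),("red","r")): print(k,[round(float(np.hypot(*(onplane(C[n],p[1:],.059)[:2]-c0))),4) for n in C for p in blobs(masks(C[n]["frame"])[k],ROI[n],8)])
```

```text
0.03 0.03 1.22
[0.0422768  0.38978075 0.54443437]
32.225
[('tb', -152.4), ('tg', -155.3), ('tr', -151.9), ('tk', -154.3), ('sb', -151.5), ('sg', -153.6), ('sk', -149.9), ('sr', -149.8)]
blue [0.0724, 0.0737]
green [0.0749, 0.0744]
red [0.0749, 0.1058, 0.1008, 0.0751]
```

View pics/end.png

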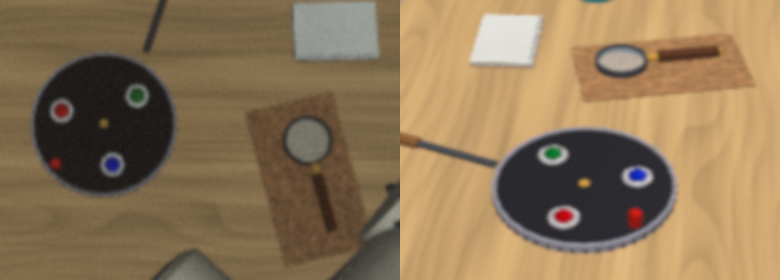

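The magnifier lies flat on the mat, the three brooches sit at their old places on the felt, and the arm is clear.

```bash
python3 -c "
from workcell import hand_in
print(hand_in())"
```

```text
the job is handed in; nothing more can be done
None
```

I handed the job in at about 32 s. The plate coasted from about 0.97 to 0.71 rad/s, roughly 6.4 to 8.8 s per turn. The lens followed the blue brooch for about 13 s, loosely for the first 3 s and within several mm for the last 9 to 10 s. The magnifier is back flat on the mat, and the brooches had not shifted in the last pictures.

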